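Slide a soft relief tile off its board onto the plaster bat

TASK

Slide the grey clay relief tile off its blue-grey transfer board onto the free half of the plaster bat, square with the two tiles drying there and clear of them, without ever touching the tile: carry it over on the board, rest the board's front edge lightly on the plaster, raise the handle slowly just until the tile starts to slide, and hold that slope so that it glides gently down until its front edge is on the plaster. Then draw the board back from under it, and lay the empty board flat on its bearers or the table, clear of the bat. Plaster chips, so never press hard on it, and leave the tools lying about where they are.

Things in the scene. Friction and masses are not known exactly. Their poses are not given: they have to be found in the camera images.
- tile: The leather-hard tile to move: grey-brown clay, 75 x 75 x 9 mm, about 0.1 kg, flower relief on top. Starts flat on the board, square with it to 3 degrees, its centre 3 to 15 mm behind the deck's middle. Origin: centre of its underside; z up. Starts to slide on the board at an unknown slope of 13 to 26 degrees; on plaster it grips better.
- board: Transfer board, a loose 0.15 kg paddle lying flat on two bearers: pale blue-grey melamine deck 150 (x) x 110 (y) x 6 mm thick and a brown handle 26 mm wide, 24 mm thick, underside flush with the deck's, from x = -55 (on the deck) to -160 mm, 85 mm of it free behind the deck. Origin: centre of the deck's underside; x points from handle to front edge, which faces the bat's side; z up.
- board_lip (a point): Middle of the lower front edge of the board's deck (board x = +75 mm, z = 0).
- board_grip (a point): Middle of the free part of the board's handle, at half its thickness (board x = -117 mm, z = +12 mm); the place to grip, across its 26 mm width.
- bearers: Two pine strips fixed on the table, 26 mm high, 22 mm thick, 200 mm long, 90 mm apart, the board lying across them. Origin: midway between them, on the table; x runs as the board's x at the start to 5 degrees, the strips run along y.
- bat: Plaster bat: off-white slab 240 (x) x 340 (y) mm lying firmly on a pad of folded newspaper (270 x 360 mm). Its flat, level top stands 24 to 34 mm above the table; how high is not measured. Origin: on the table under its centre, z up. Its y > 0 half, nearer the board, is free; two paler tiles (75 x 75 x 9 mm) are stuck to it at x = -55 and +55, y = -118 mm.
- cutter_a: Pink plastic flower cutter, 68 mm across, 17 mm high with its knob. Bystander.
- cutter_b: Another pink plastic flower cutter, the same. Bystander.
- loop_tool: Loop tool with wooden handle, 160 mm long, 12 mm thick. Bystander.
- needle_tool: Needle tool with wooden handle, 160 mm long, 12 mm thick. Bystander.
- pinch_bowl: Brown fired bowl, 110 mm across, 40 mm high. Bystander.
- wood_rib: Wooden rib (scraper) with round ends, 60 x 150 mm, 6 mm thick. Bystander.
Mind the look-alikes: they are no part of the job. There is more than one size of the tile; the job needs the middle-sized.

How it is judged:
By the outcome, as a careful person would: the job done as asked, in the order asked, and still so for the second after the job is handed in, with the robot touching nothing.
It also fails if it takes over 72 s, if anything falls off the work surface, if the arm or the gripper's body presses on something with over 40 N, if the wrist force passes 120 N, or if a joint passes its speed limit or range.

ROBOT

A 6-joint arm with a two-finger parallel gripper is mounted at the origin on the work surface. World frame = base frame: x ahead of the robot, y to its left, z up, the work surface at z = 0. Lengths are in mm, angles in rad, forces in N, time in s.
With the tool pointing down it reaches from about 200 to 875 mm from the base axis. Payload 3.4 kg.
Tool frame: the origin (TCP) lies midway between the tips of the shut fingers; the grasp point (between the pads) lies 19 mm behind it; z points along the fingers, y is the line along which they close (so a half turn about z gives the same grasp; the last joint's range is limited). The gripper opens to 94 mm and grips with 3 to 60 N. Pads are 16 mm wide; open, the fingers measure 119 mm over their backs; the gripper's body (75 mm by 177 mm) begins 78 mm behind the grasp point.
Start: joints at [-1.27, 0.276, 1.505, -0, 1.361, -0.121], TCP at [235.411, -524.64, 205.493] pointing down, gripper open.
Joint ranges: [-2.89, 2.89], [-0.75, 2.08], [0.22, 2.7], [-1.18, 4.32], [0.11, 2.71], [-2.7, 2.7]. Speed limits (rad/s): [2.57, 2.57, 3.14, 3.14, 3.14, 3.14].

INTERFACE

Orientations are given as a rotation vector (axis times angle).
In Python, from plant import sensors, vision, env gives the robot as it stands.
- The arm moves only by the tool play_rows, never from a script. Its argument "commands" is a list of rows, each a list of 5 numbers: the shift along the tool's x, y, z in cm, then the turn about the tool's z in rad, then the finger opening in cm, from 0 to 9.4. In form: [[tx, ty, tz, spin, jaw], ...]. A call has exactly 8 rows; each row is the pose to reach, as a shift and turn from the pose commanded when the call began, along the tool's axes at that moment; what a row does not reach only later rows make up. A row lasts 1/12 s, in which the tool goes at most 41.7 mm and 7.16 degrees, less where a joint would pass 70% of its speed; a pose out of reach is approached as far as the arm can. A call with a gripper value outside its range is refused whole. The fingers move at their own pace and stop on an object; the grip force is fixed at half the most. Time passes only in rows, so rows that repeat a pose let the fingers close, or fill a call up. It gives the time, the measured TCP pose, the force, the opening and the grip force at its end, in the units of the state.
- sensors.get_state(): the state, without advancing time (a new reading comes with each control period).
- vision.read_camera(name): name is "scene" or "top" or "wrist"; returns the picture (480x640x3 uint8, red, green, blue); there is no depth.
- vision.calibration(name): a dict with "fx", "fy", "cx", "cy" (pixels), "camera_from_world" (4x4, takes a point from world to camera coordinates); the wrist camera has in their place "T_tool_cam" (4x4, takes a point from camera to tool coordinates, whose origin is the TCP and whose axes are the flange's). Camera axes: x right, y down, z forward; pixel columns grow to the right and rows downward; lengths in mm; the calibration is good to about 2 mm. The wrist camera is an equidistant fisheye: a pixel r from the principal point sees the ray r / f radians off the axis. A picture is of the moment at which its call begins: read the wrist's pose just before it. calibration takes no time and is no camera call.
- env.sign_off(): hands the job in; it is judged then, once.
The state is a dict: "clock": time; "joint_pos": joint angles; "joint_velocities": joint speeds; "effort": joint torques, N m; "eef_pos": TCP position; "ee_rot": TCP orientation; "ft_force": force on the tool from outside, world axes, zero at the start; "ft_torque": the same for the moment, N m; "finger_gap": finger opening in mm; "grip_force": force on a finger pad.
Only numpy, scipy, OpenCV 4.12 (cv2) and the standard library are available. Lean on these libraries where they do the work, as an engineer would, in place of code of your own. Each camera call takes 0.05 s, during which the arm holds its last target. There are 200 camera calls.

## Working session

There is one attempt and no reset: what is moved stays moved. The work goes in short steps, Python scripts to look and compute and a tool call to move; the robot and the scene stay as the last step left them, time stands still between calls to the robot, and variables do not carry over. Pictures are saved under pics/ and viewed, at most 10 in all, crops included, and the job is handed in when it is done.

Besides the shell and the picture viewer there is one more tool, called after "Emit:" by a JSON object that holds its "method" and its "body". play_rows: Moves the arm, as the interface text tells. Its arguments: {"type":"object","properties":{"commands":{"type":"array"}},"required":["commands"]}

```bash
mkdir -p pics; ls
python3 - <<'E'
from plant import sensors, vision, env
import cv2,numpy as np
print(sensors.get_state())
for n in("scene","top","wrist"):
    im=vision.read_camera(n); cv2.imwrite(f"pics/{n}0.png",im[:,:,::-1])
    c=vision.calibration(n); print(n,{k:np.round(v,4).tolist() if not isinstance(v,str) else v for k,v in c.items()})
E
```

```text
pics
{'clock': 0.0, 'joint_pos': array([-1.26999562e+00,  2.76602258e-01,  1.50610659e+00,  1.63842562e-05,
        1.36065811e+00, -1.21012188e-01]), 'joint_velocities': array([ 0.00028575,  0.00023626,  0.00060421,  0.0007501 , -0.00120806,
       -0.00042391]), 'effort': array([ 2.35798958e-03, -4.04575610e+01, -2.37230337e+01,  7.04620709e-02,
        3.42806429e-02, -1.16328265e-04]), 'eef_pos': array([ 235.24572005, -524.07918544,  204.61115555]), 'ee_rot': array([-3.07025158e+00, -6.57305425e-01,  2.25014093e-04]), 'ft_force': array([ 0.05544355,  0.06307892, -0.2128791 ]), 'ft_torque': array([-0.02919824, -0.02602596, -0.02587893]), 'grip_force': 0.0, 'finger_gap': 94.13741937669542}
scene {'fx': 564.1972, 'fy': 564.1972, 'cx': 317.4945, 'cy': 241.2174, 'camera_from_world': [[0.8585, 0.5128, -0.0082, -495.5997], [0.3388, -0.5791, -0.7415, -111.3438], [-0.385, 0.6338, -0.6709, 1508.7817], [0.0, 0.0, 0.0, 1.0]]}
top {'fx': 459.3265, 'fy': 459.3265, 'cx': 319.5367, 'cy': 241.3764, 'camera_from_world': [[0.0211, -0.9997, 0.0144, 29.1338], [-0.9972, -0.0221, -0.071, 550.1788], [0.0713, -0.0129, -0.9974, 1147.2494], [0.0, 0.0, 0.0, 1.0]]}
wrist {'fx': 371.6483, 'fy': 371.6483, 'cx': 315.9593, 'cy': 237.8183, 'T_tool_cam': [[0.0006, -0.9631, -0.2691, 77.2129], [1.0, 0.0002, 0.0012, 1.1236], [-0.0011, -0.2691, 0.9631, -179.3504], [0.0, 0.0, 0.0, 1.0]]}
```

View pics/top0.png

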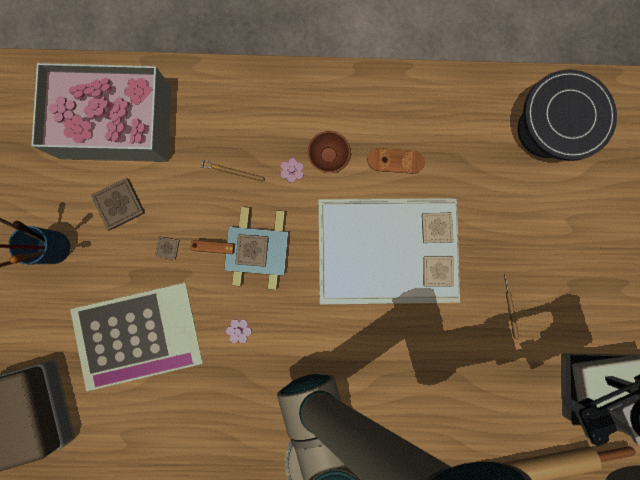

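View pics/scene0.png

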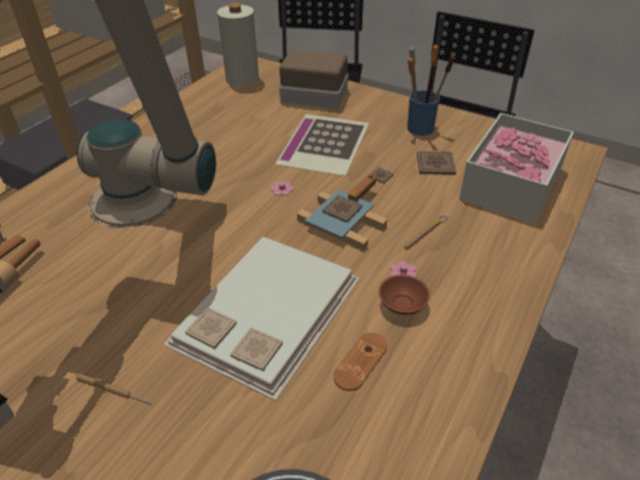

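The top view shows three grey tiles: a large one at (118,203), a small one at (168,247), and a middle-sized one at (252,250) on the blue board. The middle one fits, because it lies on the board behind the deck's middle. The board's handle is at (192–234,247), and the bat is at (390,251) with its free half to the left, facing the board.

```bash
cat > h.py <<'E'
import numpy as np,cv2
from plant import vision,sensors
from scipy.spatial.transform import Rotation as R
def ray(name,uv,z,eef=None):
    "pixels -> world points on plane z"
    c=vision.calibration(name); uv=np.atleast_2d(np.array(uv,float))
    d=(uv-[c["cx"],c["cy"]])/[c["fx"],c["fy"]]
    if name=="wrist":
        r=np.linalg.norm(d,axis=1,keepdims=True)+1e-12
        d=np.c_[d/r*np.sin(r),np.cos(r)]
        T=np.eye(4);T[:3,:3]=R.from_rotvec(eef[1]).as_matrix();T[:3,3]=eef[0]
        M=T@np.array(c["T_tool_cam"])
    else:
        d=np.c_[d,np.ones(len(d))]; M=np.linalg.inv(np.array(c["camera_from_world"]))
    d=d@M[:3,:3].T; o=M[:3,3]
    return o+d*((z-o[2])/d[:,2])[:,None]
def big(mask):
    cs,_=cv2.findContours(mask.astype(np.uint8),cv2.RETR_EXTERNAL,cv2.CHAIN_APPROX_NONE)
    return max(cs,key=cv2.contourArea)[:,0,:]
def rect(P):
    "world contour -> centre, size, yaw(deg, mod 90) "
    (c,s,a)=cv2.minAreaRect(P[:,:2].astype(np.float32)); return np.round(c,1),np.round(s,1),round(a,2)
E
python3 - <<'E'
from h import *
im=cv2.imread("pics/top0.png"); hsv=cv2.cvtColor(im,cv2.COLOR_BGR2HSV)
for p in [(235,260),(260,250),(243,245),(390,250),(212,247),(437,228),(200,246),(322,250),(340,220)]: print(p,hsv[p[1],p[0]])
H,S,V=[hsv[...,i].astype(int) for i in range(3)]
roi=np.zeros(H.shape,bool); roi[215:285,180:300]=1
deck=roi&(H>80)&(H<115)&(S>60)
hull=cv2.convexHull(big(deck)); print("deck",rect(ray("top",hull[:,0,:],32)))
print("deck hull px",cv2.minAreaRect(hull))
m=np.zeros(H.shape,np.uint8); cv2.fillConvexPoly(m,hull,1)
m=cv2.erode(m,np.ones((3,3)))
t=(m>0)&~((H>80)&(H<115)&(S>60)); t[:,:235]=0
t=cv2.morphologyEx(t.astype(np.uint8),cv2.MORPH_OPEN,np.ones((3,3)))
print("tile",rect(ray("top",big(t),41)), cv2.minAreaRect(big(t)))
roi[:]=0; roi[190:310,310:470]=1
bat=roi&(V>150)&(S<60)
print("bat",rect(ray("top",big(bat),29)),cv2.minAreaRect(big(bat)))
for n,(a,b) in {"t1":(205,250),"t2":(250,290)}.items():
    r=np.zeros(H.shape,bool); r[a:b,415:460]=1
    k=r&(H<40)&(S>25)&(V<225)
    k=cv2.morphologyEx(k.astype(np.uint8),cv2.MORPH_OPEN,np.ones((5,5)))
    print(n,rect(ray("top",big(k),38)))
roi[:]=0; roi[230:260,185:236]=1
h=roi&(H<12)&(S>120); print("handle",rect(ray("top",big(h),50)))
top=cv2.resize(im[180:320,140:480],None,fx=2.3,fy=2.3,interpolation=cv2.INTER_CUBIC)
cv2.imwrite("pics/crop0.png",top)
E
```

```text
(235, 260) [ 90  41 113]
(260, 250) [ 17  77 106]
(243, 245) [ 17  93 101]
(390, 250) [ 98  17 180]
(212, 247) [ 13 162 135]
(437, 228) [ 16  71 148]
(200, 246) [ 12 159 138]
(322, 250) [ 47  20 175]
(340, 220) [100  17 181]Traceback (most recent call last):
  File "<stdin>", line 7, in <module>
  File "h.py", line 19, in big
    return max(cs,key=cv2.contourArea)[:,0,:]
           ~~~^^^^^^^^^^^^^^^^^^^^^^^^
ValueError: max() iterable argument is empty
```

```bash
cat > m.py <<'E'
from h import *
im=cv2.imread("pics/top0.png"); hsv=cv2.cvtColor(im,cv2.COLOR_BGR2HSV)
H,S,V=[hsv[...,i].astype(int) for i in range(3)]
roi=np.zeros(H.shape,bool); roi[215:285,220:300]=1
blue=(H>75)&(H<120)&(S>25)&(V>60)
deck=roi&blue
hull=cv2.convexHull(big(deck)); print("deck",rect(ray("top",hull[:,0,:],32)))
print("deck hull px",cv2.minAreaRect(hull))
m=np.zeros(H.shape,np.uint8); cv2.fillConvexPoly(m,hull,1)
m=cv2.erode(m,np.ones((3,3)))
t=(m>0)&~blue; t[:,:235]=0
t=cv2.morphologyEx(t.astype(np.uint8),cv2.MORPH_OPEN,np.ones((3,3)))
print("tile",rect(ray("top",big(t),41)), cv2.minAreaRect(big(t)))
roi[:]=0; roi[190:310,310:470]=1
bat=roi&(V>150)&(S<60)&(H>80)
print("bat",rect(ray("top",big(bat),29)),cv2.minAreaRect(big(bat)))
for n,(a,b) in {"t1":(205,248),"t2":(250,290)}.items():
    r=np.zeros(H.shape,bool); r[a:b,415:460]=1
    k=r&(H<40)&(S>35)
    k=cv2.morphologyEx(k.astype(np.uint8),cv2.MORPH_OPEN,np.ones((5,5)))
    print(n,rect(ray("top",big(k),38)))
roi[:]=0; roi[230:260,185:236]=1
h=roi&(H<14.5)&(S>140); print("handle",rect(ray("top",big(h),50)),cv2.minAreaRect(big(h)))
cv2.imwrite("pics/crop0.png",cv2.resize(im[180:320,140:480],None,fx=2.3,fy=2.3,interpolation=cv2.INTER_CUBIC))
E
python3 m.py
```

```text
deck (array([522.2, 199.9]), array([149.5, 108.8]), 86.08)
deck hull px ((255.9959259033203, 250.5450897216797), (59.663055419921875, 43.457157135009766), 5.19442892074585)
tile (array([523.2, 209.7]), array([76.1, 75.7]), 87.45) ((251.54428100585938, 249.83631896972656), (30.731779098510742, 30.465702056884766), 3.814074993133545)
bat (array([ 528.5, -100.6]), array([231.8, 260.2]), 1.34) ((375.5, 251.0), (92.0, 103.0), 90.0)
t1 (array([ 590.2, -253.5]), array([74. , 74.3]), 2.9)
t2 (array([ 481. , -257.4]), array([75.2, 72.8]), 0.28)
handle (array([529.2, 306.4]), array([105.9,  27.4]), 86.47) ((211.76553344726562, 246.31381225585938), (43.100608825683594, 11.128094673156738), 4.763641834259033)
```

View pics/crop0.png

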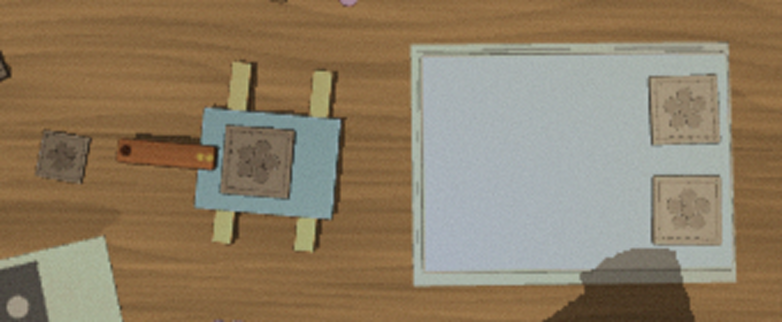

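The crop confirms it: the middle-sized tile, at crop (258,160), lies on the blue deck with its handle pointing left. Next I work out the approach.

```bash
cat >> h.py <<'E'
def go(target,yaw=None,pos=None,rv=None):
    "print tool-frame shift (cm) and spin to reach target; yaw = heading (deg) of tool y axis, mod 180"
    s=sensors.get_state(); M=R.from_rotvec(s["ee_rot"] if rv is None else rv).as_matrix(); p=s["eef_pos"] if pos is None else pos
    d=M.T@(np.array(target)-p)/10
    ty=np.degrees(np.arctan2(M[1,1],M[0,1])); tx=np.degrees(np.arctan2(M[1,0],M[0,0]))
    sp=None
    if yaw is not None:
        sp=-((yaw-ty+90)%180-90)   # tool z down: spin sign reversed
        sp=np.radians(sp)
    print("shift cm",np.round(d,2),"spin",sp,"tool x,y heading",round(tx,1),round(ty,1),"tilt",np.round(M[:,2],3),"q",np.round(s["joint_pos"],2),"t",round(s["clock"],2),"F",np.round(s["ft_force"],2),"gap",round(s["finger_gap"],1),"pos",np.round(p,1))
E
python3 - <<'E'
from h import *
u=np.array([0.066,0.998]); c=np.array([522.2,199.9])+117*u; print(c)
go([*c,120],-3.8,pos=np.array([235.4,-524.6,205.5]))
E
```

```text
[529.922 316.666]
shift cm [ 61.31 -64.68   8.64] spin -1.082647945688053 tool x,y heading 24.2 -65.8 tilt [-0.     0.001 -1.   ] q [-1.27  0.28  1.51  0.    1.36 -0.12] t 0.15 F [-0.45 -0.67 -0.58] gap 94.1 pos [ 235.4 -524.6  205.5]
```

Emit:
{"method": "play_rows", "body": {"commands": [[61.3,-64.7,8.6,-1.083,9.4],[61.3,-64.7,8.6,-1.083,9.4],[61.3,-64.7,8.6,-1.083,9.4],[61.3,-64.7,8.6,-1.083,9.4],[61.3,-64.7,8.6,-1.083,9.4],[61.3,-64.7,8.6,-1.083,9.4],[61.3,-64.7,8.6,-1.083,9.4],[61.3,-64.7,8.6,-1.083,9.4]]}}

```text
clock: 0.82
eef_pos: [345.0, -209.5, 173.2]
ee_rot: [2.375, 2.056, 0.0]
ft_force: [1.0, -1.2, -0.6]
finger_gap: 93.9
grip_force: 0.0
```

```bash
python3 -c "
from h import *
go([529.9,316.7,120],-3.8)"
```

```text
shift cm [54.73 10.76  5.32] spin -0.07740620007390699 tool x,y heading 81.8 -8.2 tilt [ 0. -0. -1.] q [-0.72  0.04  1.89  0.    1.22 -0.58] t 0.82 F [ 0.96 -1.18 -0.59] gap 93.9 pos [ 345.  -209.5  173.2]
```

Emit:
{"method": "play_rows", "body": {"commands": [[54.7,10.8,5.3,-0.077,9.4],[54.7,10.8,5.3,-0.077,9.4],[54.7,10.8,5.3,-0.077,9.4],[54.7,10.8,5.3,-0.077,9.4],[54.7,10.8,5.3,-0.077,9.4],[54.7,10.8,5.3,-0.077,9.4],[54.7,10.8,5.3,-0.077,9.4],[54.7,10.8,5.3,-0.077,9.4]]}}

```text
clock: 1.48
eef_pos: [456.9, 103.1, 141.7]
ee_rot: [2.299, 2.14, -0.0]
ft_force: [0.2, -0.7, 0.5]
finger_gap: 94.0
grip_force: 0.0
```

```bash
python3 -c "
from h import *
go([529.9,316.7,120],-3.8)"
```

```text
shift cm [21.82  5.75  2.17] spin -0.005101309936701956 tool x,y heading 85.9 -4.1 tilt [ 0. -0. -1.] q [ 0.07  0.16  1.82 -0.    1.15  0.15] t 1.48 F [ 0.18 -0.74  0.51] gap 94.0 pos [456.9 103.1 141.7]
```

Emit:
{"method": "play_rows", "body": {"commands": [[21.8,5.8,2.2,-0.005,9.4],[21.8,5.8,2.2,-0.005,9.4],[21.8,5.8,2.2,-0.005,9.4],[21.8,5.8,2.2,-0.005,9.4],[21.8,5.8,2.2,-0.005,9.4],[21.8,5.8,2.2,-0.005,9.4],[21.8,5.8,2.2,-0.005,9.4],[21.8,5.8,2.2,-0.005,9.4]]}}

```text
clock: 2.15
eef_pos: [529.8, 314.5, 118.9]
ee_rot: [-2.292, -2.148, 0.004]
ft_force: [-0.4, -0.3, 0.4]
finger_gap: 94.2
grip_force: 0.0
```

```bash
python3 -c "
from h import *
go([529.9,316.7,19],-3.8)
im=vision.read_camera('wrist'); cv2.imwrite('pics/w1.png',im[:,:,::-1])
im=vision.read_camera('top'); cv2.imwrite('pics/top1.png',im[:,:,::-1])
im=vision.read_camera('scene'); cv2.imwrite('pics/scene1.png',im[:,:,::-1])
"
```

```text
shift cm [0.24 0.01 9.99] spin 0.001362543701735232 tool x,y heading 86.3 -3.7 tilt [-0.002 -0.002 -1.   ] q [ 0.42  0.4   1.55 -0.    1.2   0.49] t 2.15 F [-0.43 -0.25  0.36] gap 94.2 pos [529.8 314.5 118.9]
```

View pics/w1.png

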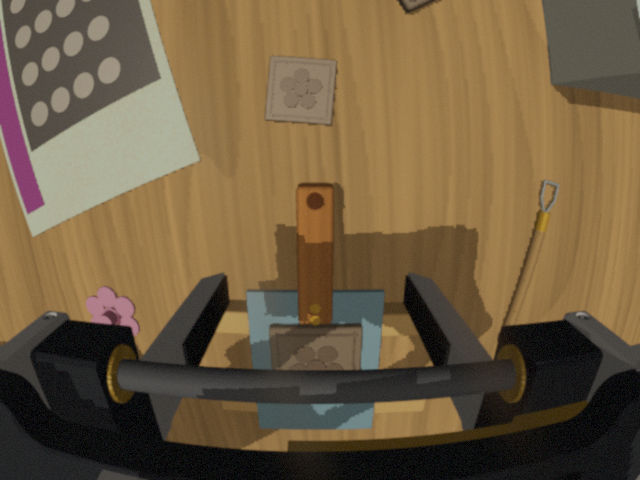

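The wrist view shows the handle at columns 298–333 and rows 183–290, centred between the fingers. The small decoy tile is at (301,90), away from the grip. I check the handle by ray and re-measure the bat now that it is unshadowed.

Run:
```python
from h import *
s=sensors.get_state(); e=(s["eef_pos"],s["ee_rot"])
print("handle end,mid",ray("wrist",[[315,183],[315,250]],50,e).round(1).tolist(),"deck rear corners",ray("wrist",[[247,290],[384,290]],32,e).round(1).tolist())
for nm in("top","scene"):
    im=cv2.imread(f"pics/{nm}1.png"); hsv=cv2.cvtColor(im,cv2.COLOR_BGR2HSV)
    H,S,V=[hsv[...,i].astype(int) for i in range(3)]
    for n,(x0,x1,y0,y1) in ({"t1":(415,460,205,248),"t2":(415,460,250,290)} if nm=="top" else {"t2":(182,240,305,348),"t1":(228,286,325,372)}).items():
        r=np.zeros(H.shape,bool); r[y0:y1,x0:x1]=1
        k=r&(H<40)&(S>35)
        k=cv2.morphologyEx(k.astype(np.uint8),cv2.MORPH_OPEN,np.ones((5,5)))
        b=big(k); m=cv2.moments(b.reshape(-1,1,2)); uv=[m['m10']/m['m00'],m['m01']/m['m00']]
        print(nm,n,np.round(uv,1),[ray(nm,uv,z).round(1).tolist()[0][:2] for z in(33,38,43)],rect(ray(nm,b,38)))
    if nm=="top":
        r=np.zeros(H.shape,bool); r[190:310,310:470]=1
        b=big(r&(V>150)&(S<25)&(H>90)); print("bat",rect(ray("top",cv2.convexHull(b)[:,0],29)))
```

```text
handle end,mid [[531.8, 357.8, 50.0], [528.6, 310.7, 50.0]] deck rear corners [[472.1, 275.2, 32.0], [580.5, 267.9, 32.0]]
top t1 [436.9 227.2] [[590.8, -254.4], [590.3, -253.1], [589.7, -251.7]] (array([ 589.7, -253.3]), array([73.2, 75.2]), 1.32)
top t2 [438.6 270.7] [[481.3, -258.8], [481.3, -257.4], [481.2, -256.1]] (array([ 481. , -257.4]), array([75.2, 72.8]), 0.28)
bat (array([529.2, -79.2]), array([232.3, 216.8]), 2.12)
scene t2 [210.5 327.2] [[478.0, -255.0], [481.2, -257.9], [484.4, -260.8]] (array([ 480.4, -256.9]), array([78.3, 77.8]), 1.09)
scene t1 [256.2 348.4] [[588.4, -251.2], [591.0, -254.1], [593.6, -257.0]] (array([ 590.2, -253.3]), array([76.7, 78.2]), 3.22)
```

Emit:
{"method": "play_rows", "body": {"commands": [[0.2,0,3,0,9.4],[0.2,0,6,0,9.4],[0.2,0,8.5,0,8],[0.2,0,9.9,0,6],[0.2,0,9.9,0,4],[0.2,0,9.9,0,3.2],[0.2,0,9.9,0,2.8],[0.2,0,9.9,0,2.0]]}}

```text
clock: 2.97
eef_pos: [531.8, 316.2, 22.7]
ee_rot: [2.294, 2.144, 0.005]
ft_force: [1.2, 0.3, 0.1]
finger_gap: 57.6
grip_force: 0.0
```

Emit:
{"method": "play_rows", "body": {"commands": [[0,0,0,0,2],[0,0,0,0,2],[0,0,0,0,2],[0,0,0,0,2],[0,0,0,0,2],[0,0,0,0,2],[0,0,0,0,2],[0,0,0,0,2]]}}

```text
clock: 3.63
eef_pos: [530.5, 316.3, 21.0]
ee_rot: [-2.294, -2.146, 0.0]
ft_force: [0.0, -0.9, 2.7]
finger_gap: 25.6
grip_force: 30.0
```

```bash
python3 -c "
from h import *
go([529.9,316.7,19],-3.8); print(sensors.get_state()['grip_force'],sensors.get_state()['ft_torque'])"
```

```text
shift cm [ 0.04 -0.06  0.2 ] spin -0.0005908529300571271 tool x,y heading 86.2 -3.8 tilt [-0.  0. -1.] q [0.43 0.49 1.66 0.   0.99 0.49] t 3.63 F [ 0.   -0.88  2.75] gap 25.6 pos [530.5 316.3  21. ]
29.96383488178253 [-0.00907656  0.06159564 -0.00527075]
```

Emit:
{"method": "play_rows", "body": {"commands": [[0,0,-0.3,0,2],[0,0,-0.8,0,2],[0,0,-1.5,0,2],[0,0,-2.3,0,2],[0,0,-3,0,2],[0,0,-3.6,0,2],[0,0,-3.9,0,2],[0,0,-4,0,2]]}}

```text
clock: 4.3
eef_pos: [531.1, 316.4, 61.9]
ee_rot: [2.294, 2.145, 0.002]
ft_force: [-0.2, -0.1, -2.0]
finger_gap: 26.0
grip_force: 30.0
```

```bash
python3 -c "
from h import *
go([529.9,316.7,19],-3.8); print(sensors.get_state()['grip_force'],sensors.get_state()['ft_torque'])
im=vision.read_camera('scene'); cv2.imwrite('pics/scene2.png',im[:,:,::-1])
cv2.imwrite('pics/s2c.png',cv2.resize(im[140:300,270:430,::-1],None,fx=3.7,fy=3.7,interpolation=cv2.INTER_CUBIC))
im=vision.read_camera('top'); cv2.imwrite('pics/top2.png',im[:,:,::-1])
"
```

```text
shift cm [ 0.02 -0.12  4.29] spin -0.0006637035445424177 tool x,y heading 86.2 -3.8 tilt [ 0.002  0.001 -1.   ] q [ 0.42  0.45  1.62 -0.    1.08  0.49] t 4.3 F [-0.24 -0.15 -2.01] gap 26.0 pos [531.1 316.4  61.9]
29.96267169713974 [ 0.20679992 -0.14022064  0.02184018]
```

View pics/s2c.png

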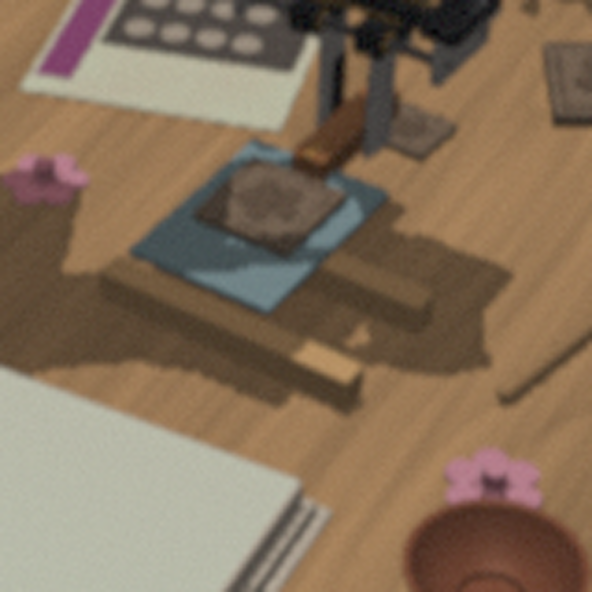

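The crop shows the board held clear of the bearers with the tile still on it and the deck's front edge from crop (132,252) to (268,312). I compute the droop from those corners.

```bash
cat >> h.py <<'E'
def onplane(name,uv,p0,n):
    "ray/vertical-plane hit"
    c=vision.calibration(name); M=np.linalg.inv(np.array(c["camera_from_world"]))
    d=M[:3,:3]@np.array([(uv[0]-c["cx"])/c["fx"],(uv[1]-c["cy"])/c["fy"],1]); o=M[:3,3]
    return o+d*(np.dot(np.array(p0)-o,n)/np.dot(d,n))
E
python3 - <<'E'
from h import *
p=sensors.get_state()["eef_pos"]; a=np.radians(-3.8)
n=np.array([np.cos(a),np.sin(a),0]); f=np.array([np.sin(a),-np.cos(a),0])
for nm,uv,l in[("FL",(305.7,208.1),-55),("FR",(342.4,224.3),55),("RL",(338.9,177.8),-55),("RR",(374.9,194.1),55)]:
    P=onplane("scene",uv,p+l*n,n); print(nm,P.round(1),"fwd of grip",round((P-p)@f,1))
E
```

```text
FL [463.5 135.6  64.5] fwd of grip 184.7
FR [572.9 122.1  69.6] fwd of grip 190.9
RL [473.3 283.3  66.5] fwd of grip 36.7
RR [582.9 272.5  62.8] fwd of grip 40.2
```

Emit:
{"method": "play_rows", "body": {"commands": [[-0.3,0,0,-0.005,2],[-1.0,0.1,0,-0.015,2],[-2.0,0.1,0,-0.028,2],[-3.3,0.2,0,-0.042,2],[-4.7,0.2,0,-0.055,2],[-6.1,0.3,0,-0.067,2],[-7.4,0.3,0,-0.076,2],[-8.6,0.4,0,-0.08,2]]}}

```text
clock: 5.07
eef_pos: [528.1, 228.6, 60.5]
ee_rot: [-2.206, -2.236, 0.002]
ft_force: [-0.1, 0.1, -2.8]
finger_gap: 25.8
grip_force: 30.0
```

```bash
python3 -c "
from h import *
go([526.6,119.5,61],0.8)
"
```

```text
shift cm [-10.91  -0.3   -0.05] spin -0.00044707963278524897 tool x,y heading 90.8 0.8 tilt [-0.001 -0.001 -1.   ] q [ 0.29  0.39  1.72 -0.    1.03  0.27] t 5.07 F [-0.08  0.12 -2.78] gap 25.8 pos [528.1 228.6  60.5]
```

Emit:
{"method": "play_rows", "body": {"commands": [[-1.2,0,0,0,2],[-2.7,-0.1,0,0,2],[-4.4,-0.1,0,0,2],[-6.1,-0.2,0,0,2],[-7.8,-0.2,0,0,2],[-9.3,-0.3,0,0,2],[-10.4,-0.3,0,0,2],[-10.9,-0.3,0,0,2]]}}

```text
clock: 5.73
eef_pos: [527.1, 119.4, 60.8]
ee_rot: [2.208, 2.234, -0.001]
ft_force: [0.1, -0.6, -2.7]
finger_gap: 25.9
grip_force: 30.0
```

Emit:
{"method": "play_rows", "body": {"commands": [[0,0,0.2,0,2],[0,0,0.5,0,2],[0,0,0.9,0,2],[0,0,1.3,0,2],[0,0,1.7,0,2],[0,0,2.0,0,2],[0,0,2.2,0,2],[0,0,2.2,0,2]]}}

```text
clock: 6.4
eef_pos: [526.8, 121.3, 38.2]
ee_rot: [-2.206, -2.236, 0.001]
ft_force: [-0.7, -0.8, -2.3]
finger_gap: 25.9
grip_force: 30.0
```

Run:
```python
from h import *
go([526.6,119.5,61],0.8); print(sensors.get_state()["ft_torque"])
for n in("top","scene"):
    im=vision.read_camera(n); cv2.imwrite(f'pics/{n}3.png',im[:,:,::-1])
t=cv2.imread('pics/top3.png')[180:300,270:470]; s=cv2.imread('pics/scene3.png')[160:360,180:400]
cv2.imwrite('pics/c3.png',np.vstack([cv2.resize(t,(500,300),interpolation=2),cv2.resize(s,(500,300*1),interpolation=2)]))
```

```text
shift cm [-0.18 -0.02 -2.28] spin -0.0005633734746135199 tool x,y heading 90.8 0.8 tilt [-0.001 -0.    -1.   ] q [ 0.1   0.37  1.82 -0.    0.95  0.08] t 6.4 F [-0.69 -0.78 -2.33] gap 25.9 pos [526.8 121.3  38.2]
[ 0.1435197  -0.04595567 -0.00745369]
```

View pics/c3.png

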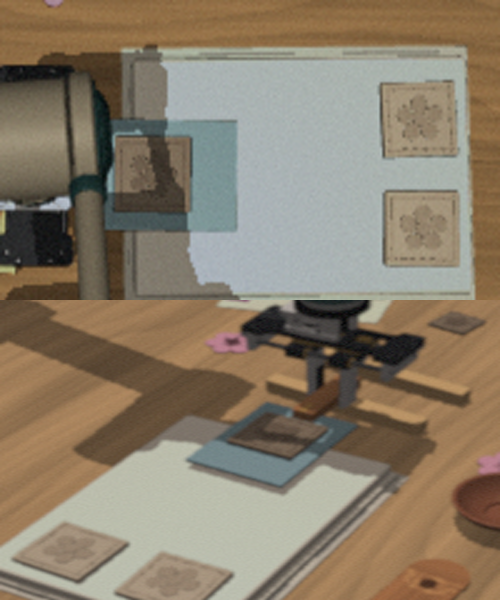

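The board is over the free half and level, with its lip at about crop (237,175). The tile is at crop (152,175), in line with the midpoint of the two drying tiles. I check the yaw.

Run:
```python
from h import *
im=cv2.imread("pics/top3.png"); hsv=cv2.cvtColor(im,cv2.COLOR_BGR2HSV); H,S,V=[hsv[...,i].astype(int) for i in range(3)]
def box(x0,x1,y0,y1):
    r=np.zeros(H.shape,bool); r[y0:y1,x0:x1]=1; return r
t=box(314,350,230,270)&(H<35)&(S>50)
t=cv2.morphologyEx(t.astype(np.uint8),cv2.MORPH_CLOSE,np.ones((5,5))); t=cv2.morphologyEx(t,cv2.MORPH_OPEN,np.ones((5,5)))
print("tile",rect(ray("top",big(t),58)),cv2.minAreaRect(big(t)))
d=box(316,375,220,280)&(H>75)&(H<110)&(S>28)
d=cv2.convexHull(big(cv2.morphologyEx(d.astype(np.uint8),cv2.MORPH_OPEN,np.ones((3,3)))))[:,0]
print("deck",rect(ray("top",d,49)),d[:,0].max())
# edge line fits: deck front, tile front, t1/t2 left edges, bat left edge (sub-pixel by gradient peak per row)
g=cv2.cvtColor(im,cv2.COLOR_BGR2GRAY).astype(float); hs=S.astype(float)
def vedge(ch,x0,x1,y0,y1,z):
    pts=[]
    for y in range(y0,y1):
        q=np.abs(np.diff(cv2.GaussianBlur(ch,(3,3),0)[y,x0:x1])); pts.append((x0+.5+(q**2*np.arange(len(q))).sum()/(q**2).sum(),y))
    P=ray("top",pts,z)[:,:2].astype(np.float32); vx,vy,*_=cv2.fitLine(P,cv2.DIST_HUBER,0,.01,.01).ravel(); return round(float(np.degrees(np.arctan(vy/vx))),2),P.mean(0).round(1)
print("deck front",vedge(hs,360,370,232,268,49)); print("tile front",vedge(hs,341,352,238,262,58))
print("t1 left",vedge(hs,417,428,217,239,37.5)); print("t2 left",vedge(hs,419,430,260,283,37.5))
```

```text
tile (array([527.4,  14.1]), array([71.3, 71.3]), 1.24) ((330.5, 249.5), (29.0, 29.0), 90.0)
deck (array([527.3,  -9.8]), array([109. , 119.2]), 1.22) 364
deck front (0.0, array([529.6, -69.6], dtype=float32))
tile front (0.81, array([528.1, -22. ], dtype=float32))
t1 left (3.2, array([ 588.8, -216.1], dtype=float32))
t2 left (-0.99, array([ 479.7, -219.5], dtype=float32))
```

Emit:
{"method": "play_rows", "body": {"commands": [[-0.1,0,0.2,-0.002,2],[-0.1,0,0.4,-0.004,2],[-0.1,0,0.6,-0.006,2],[-0.1,0,0.8,-0.008,2],[-0.1,0,1.0,-0.01,2],[-0.1,0,1.1,-0.01,2],[-0.1,0,1.1,-0.01,2],[-0.1,0,1.1,-0.01,2]]}}

```text
clock: 7.17
eef_pos: [527.2, 120.1, 27.8]
ee_rot: [2.196, 2.247, -0.0]
ft_force: [-0.6, -0.0, -2.7]
finger_gap: 25.9
grip_force: 30.0
```

Emit:
{"method": "play_rows", "body": {"commands": [[0,0,0.05,0,2],[0,0,0.05,0,2],[0,0,0.1,0,2],[0,0,0.1,0,2],[0,0,0.15,0,2],[0,0,0.15,0,2],[0,0,0.2,0,2],[0,0,0.2,0,2]]}}

```text
clock: 7.83
eef_pos: [527.4, 120.2, 26.3]
ee_rot: [2.196, 2.246, 0.001]
ft_force: [-1.4, 0.1, 3.2]
finger_gap: 26.2
grip_force: 30.0
```

Run:
```python
from h import *
go([526.6,119.5,61],0.8); print(sensors.get_state()["ft_torque"])
```

```text
shift cm [-0.06 -0.08 -3.47] spin 0.008969082179183288 tool x,y heading 91.3 1.3 tilt [ 0.001 -0.    -1.   ] q [ 0.1   0.39  1.83 -0.    0.92  0.07] t 7.83 F [-1.42  0.13  3.25] gap 26.2 pos [527.4 120.2  26.3]
[-0.148516    0.11376234 -0.04393944]
```

Contact came at about z=26.5 with the board level, so I ease off. I can't tilt the tool, so the board has to turn in the grip. Next test: does a jaw opening near 26 mm lower the grip force?

Emit:
{"method": "play_rows", "body": {"commands": [[0,0,-0.05,0,2],[0,0,-0.05,0,2],[0,0,-0.05,0,2.4],[0,0,-0.05,0,2.4],[0,0,-0.05,0,2.5],[0,0,-0.05,0,2.5],[0,0,-0.05,0,2.5],[0,0,-0.05,0,2.5]]}}

```text
clock: 8.5
eef_pos: [527.4, 120.1, 26.4]
ee_rot: [2.196, 2.247, 0.0]
ft_force: [-0.5, 1.0, 3.7]
finger_gap: 25.6
grip_force: 30.0
```

Emit:
{"method": "play_rows", "body": {"commands": [[0,0,-0.05,0,2.55],[0,0,-0.05,0,2.55],[0,0,-0.05,0,2.55],[0,0,-0.05,0,2.55],[0,0,-0.05,0,2.55],[0,0,-0.05,0,2.55],[0,0,-0.05,0,2.55],[0,0,-0.05,0,2.55]]}}

```text
clock: 9.17
eef_pos: [527.2, 120.0, 26.8]
ee_rot: [2.196, 2.247, -0.0]
ft_force: [0.7, -0.5, -0.8]
finger_gap: 25.8
grip_force: 17.0
```

Grip force follows the jaw command (17 N at 2.55), so a looser grip can act as a hinge. I raise the handle slowly with it loosened further.

Emit:
{"method": "play_rows", "body": {"commands": [[0,0,0,0,2.57],[0,0,0,0,2.57],[0,0,-0.1,0,2.58],[0,0,-0.2,0,2.58],[0,0,-0.3,0,2.58],[0,0,-0.4,0,2.58],[0,0,-0.5,0,2.58],[0,0,-0.5,0,2.58]]}}

```text
clock: 9.83
eef_pos: [527.2, 120.1, 32.1]
ee_rot: [2.196, 2.247, 0.0]
ft_force: [-0.7, 0.5, -2.2]
finger_gap: 25.8
grip_force: 6.8
```

Emit:
{"method": "play_rows", "body": {"commands": [[0,0,-0.1,0,2.58],[0,0,-0.2,0,2.58],[-0.1,0,-0.4,0,2.58],[-0.1,0,-0.6,0,2.58],[-0.1,0,-0.8,0,2.58],[-0.1,0,-0.9,0,2.58],[-0.1,0,-1.0,0,2.58],[-0.1,0,-1.0,0,2.58]]}}

```text
clock: 10.5
eef_pos: [527.4, 119.1, 42.1]
ee_rot: [2.196, 2.247, 0.0]
ft_force: [-0.1, -0.4, -1.8]
finger_gap: 26.0
grip_force: 6.8
```

Run:
```python
from h import *
go([526.6,119.5,61],0.8); print(sensors.get_state()["ft_torque"])
im=vision.read_camera('scene'); cv2.imwrite('pics/scene4.png',im[:,:,::-1])
cv2.imwrite('pics/s4c.png',cv2.resize(im[170:270,220:370,::-1],None,fx=5,fy=5,interpolation=cv2.INTER_CUBIC))
```

```text
shift cm [ 0.05 -0.08 -1.89] spin 0.008998850571457157 tool x,y heading 91.3 1.3 tilt [ 0. -0. -1.] q [ 0.09  0.37  1.82 -0.    0.96  0.07] t 10.5 F [-0.11 -0.42 -1.82] gap 26.0 pos [527.4 119.1  42.1]
[-0.02494807 -0.0438245  -0.03812499]
```

View pics/s4c.png

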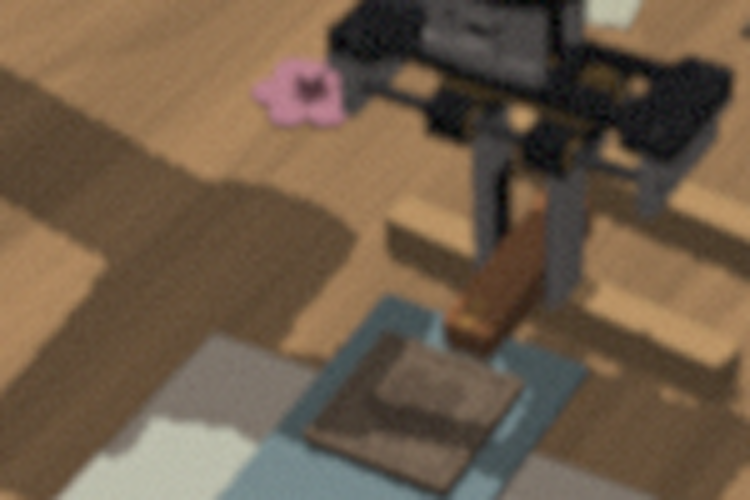

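The handle now slopes up from the deck at crop (470,330), the wrist moment has gone to about 0, and the tile is still in place at crop (415,410). So the hinge works. I raise to about 12°.

Emit:
{"method": "play_rows", "body": {"commands": [[0,0,-0.15,0,2.58],[-0.1,0,-0.3,0,2.58],[-0.1,0,-0.45,0,2.58],[-0.1,0,-0.6,0,2.58],[-0.2,0,-0.75,0,2.58],[-0.2,0,-0.9,0,2.58],[-0.3,0,-1.05,0,2.58],[-0.3,0,-1.2,0,2.58]]}}

```text
clock: 11.22
eef_pos: [527.3, 115.9, 54.1]
ee_rot: [2.196, 2.247, -0.0]
ft_force: [-0.6, -0.5, -2.2]
finger_gap: 26.1
grip_force: 6.8
```

Emit:
{"method": "play_rows", "body": {"commands": [[0,0,-0.15,0,2.58],[-0.1,0,-0.3,0,2.58],[-0.1,0,-0.45,0,2.58],[-0.2,0,-0.6,0,2.58],[-0.2,0,-0.75,0,2.58],[-0.3,0,-0.9,0,2.58],[-0.3,0,-1.05,0,2.58],[-0.3,0,-1.2,0,2.58]]}}

```text
clock: 11.88
eef_pos: [527.4, 113.0, 66.0]
ee_rot: [2.196, 2.247, -0.0]
ft_force: [0.1, 0.3, -1.8]
finger_gap: 26.1
grip_force: 6.8
```

```bash
cat > q.py <<'E'
from h import *
import sys
s=sensors.get_state(); p=s["eef_pos"]
def meas(save=None):
    im=vision.read_camera("top"); 
    if save: cv2.imwrite(save,im[:,:,::-1])
    hsv=cv2.cvtColor(im,cv2.COLOR_RGB2HSV).astype(int); H,S=hsv[...,0],hsv[...,1]
    r=np.zeros(H.shape,np.uint8); r[225:275,318:410]=1
    k=cv2.morphologyEx(r*((H<35)&(S>45)).astype(np.uint8),cv2.MORPH_OPEN,np.ones((5,5)))
    b=big(cv2.morphologyEx(k,cv2.MORPH_CLOSE,np.ones((5,5)))); x,y,w,h=cv2.boundingRect(b)
    d=r*((H>75)&(H<110)&(S>28)).astype(np.uint8); d=cv2.morphologyEx(d,cv2.MORPH_OPEN,np.ones((3,3)))
    try: df=big(d)[:,0].max()
    except ValueError: df=None
    return "tile px x %d-%d y %d-%d"%(x,x+w,y,y+h),"deck front col",df,"tile rect",cv2.minAreaRect(b)
print("t",round(s["clock"],2),"pos",p.round(1),"F",s["ft_force"].round(2),"Tq",s["ft_torque"].round(3),"grip",round(float(s["grip_force"]),1),"gap",round(s["finger_gap"],2))
print(meas(sys.argv[1] if len(sys.argv)>1 else None))
E
python3 q.py pics/top5.png
```

```text
t 11.88 pos [527.4 113.   66. ] F [ 0.07  0.35 -1.76] Tq [ 0.025 -0.079  0.004] grip 6.8 gap 26.06
('tile px x 319-348 y 234-264', 'deck front col', np.int32(365), 'tile rect', ((333.0, 248.5), (29.0, 28.0), 90.0))
```

```bash
cat > sl.py <<'E'
from h import *
im=vision.read_camera("scene"); p=sensors.get_state()["eef_pos"]
hsv=cv2.cvtColor(im,cv2.COLOR_RGB2HSV).astype(int); H,S=hsv[...,0],hsv[...,1]
r=np.zeros(H.shape,np.uint8); r[185:330,200:400]=1
k=r*((H>85)&(H<115)&(S>50)).astype(np.uint8); k=cv2.morphologyEx(k,cv2.MORPH_OPEN,np.ones((3,3)))
b=cv2.convexHull(big(cv2.morphologyEx(k,cv2.MORPH_CLOSE,np.ones((9,9)))))[:,0]
a=np.radians(1.3); n=np.array([np.cos(a),np.sin(a),0]); f=np.array([np.sin(a),-np.cos(a),0])
C={"FL":(b[b[:,0].argmin()],-55),"FR":(b[b[:,1].argmax()],55),"RL":(b[b[:,1].argmin()],-55),"RR":(b[b[:,0].argmax()],55)}
Q={}
for k,(uv,l) in C.items():
    Q[k]=onplane("scene",uv,p+l*n,n); print(k,uv,Q[k].round(1),round((Q[k]-p)@f,1))
for s in "LR":
    d=Q["F"+s]-Q["R"+s]; print(s,"len",round(np.linalg.norm(d),1),"slope",round(np.degrees(np.arctan2(-d[2],d@f)),1))
E
python3 sl.py
```

```text
Traceback (most recent call last):
  File "sl.py", line 6, in <module>
    b=cv2.convexHull(big(cv2.morphologyEx(k,cv2.MORPH_CLOSE,np.ones((9,9)))))[:,0]
                     ~~~^^^^^^^^^^^^^^^^^^^^^^^^^^^^^^^^^^^^^^^^^^^^^^^^^^^^
  File "h.py", line 19, in big
    return max(cs,key=cv2.contourArea)[:,0,:]
           ~~~^^^^^^^^^^^^^^^^^^^^^^^^
ValueError: max() iterable argument is empty
```

```bash
sed -i 's/(S>50)/(S>32)/; s/(H>85)/(H>80)/' sl.py; python3 sl.py
python3 - <<'E'
import cv2
im=cv2.imread("pics/scene4.png");h=cv2.cvtColor(im,cv2.COLOR_BGR2HSV)
print(h[262,275],h[262,292],h[240,325],h[230,298],h[262,245])
E
```

```text
FL [265 271] [476.4 -61.1  24.8] 173.0
FR [305 286] [586.6 -67.2  40.5] 181.6
RL [325 235] [470.1 217.7 -82.7] -105.8
RR [334 239] [583.6  63.4  73.8] 51.0
L len 298.9 slope -21.1
R len 134.8 slope 14.3
[ 95  36 136] [20 35 66] [96 42 86] [95 39 84] [ 34  22 188]
```

Emit:
{"method": "play_rows", "body": {"commands": [[0,0,-0.1,0,2.58],[0,0,-0.2,0,2.58],[-0.1,0,-0.3,0,2.58],[-0.1,0,-0.4,0,2.58],[-0.1,0,-0.5,0,2.58],[-0.1,0,-0.5,0,2.58],[-0.1,0,-0.5,0,2.58],[-0.1,0,-0.5,0,2.58]]}}

```text
clock: 12.7
eef_pos: [527.4, 112.1, 70.9]
ee_rot: [2.196, 2.247, 0.0]
ft_force: [0.3, -0.6, -1.5]
finger_gap: 25.8
grip_force: 6.8
```

```bash
python3 q.py
```

```text
t 12.7 pos [527.4 112.1  70.9] F [ 0.34 -0.6  -1.45] Tq [-0.041 -0.087 -0.024] grip 6.8 gap 25.77
('tile px x 319-348 y 234-264', 'deck front col', np.int32(364), 'tile rect', ((333.0, 248.5), (29.0, 28.0), 90.0))
```

Emit:
{"method": "play_rows", "body": {"commands": [[0,0,-0.1,0,2.58],[-0.1,0,-0.2,0,2.58],[-0.1,0,-0.3,0,2.58],[-0.2,0,-0.4,0,2.58],[-0.2,0,-0.4,0,2.58],[-0.2,0,-0.4,0,2.58],[-0.2,0,-0.4,0,2.58],[-0.2,0,-0.4,0,2.58]]}}

```text
clock: 13.42
eef_pos: [527.5, 110.0, 74.9]
ee_rot: [2.196, 2.247, 0.0]
ft_force: [-0.6, -0.2, -1.7]
finger_gap: 26.0
grip_force: 6.8
```

```bash
python3 q.py
```

```text
t 13.42 pos [527.5 110.   74.9] F [-0.64 -0.19 -1.74] Tq [ 0.008 -0.074  0.019] grip 6.8 gap 26.03
('tile px x 320-349 y 234-264', 'deck front col', np.int32(365), 'tile rect', ((334.0, 248.5), (29.0, 28.0), 90.0))
```

Emit:
{"method": "play_rows", "body": {"commands": [[0,0,-0.1,0,2.58],[-0.1,0,-0.2,0,2.58],[-0.1,0,-0.3,0,2.58],[-0.1,0,-0.4,0,2.58],[-0.1,0,-0.4,0,2.58],[-0.1,0,-0.4,0,2.58],[-0.1,0,-0.4,0,2.58],[-0.1,0,-0.4,0,2.58]]}}

```text
clock: 14.13
eef_pos: [527.5, 109.1, 78.9]
ee_rot: [2.196, 2.247, 0.0]
ft_force: [0.2, 0.4, -0.6]
finger_gap: 25.6
grip_force: 6.8
```

```bash
python3 q.py
```

```text
t 14.13 pos [527.5 109.1  78.9] F [ 0.22  0.36 -0.64] Tq [-0.032 -0.042 -0.011] grip 6.8 gap 25.63
('tile px x 327-356 y 233-264', 'deck front col', np.int32(365), 'tile rect', ((341.0, 248.0), (30.0, 28.0), 90.0))
```

Emit:
{"method": "play_rows", "body": {"commands": [[0,0,-0.1,0,2.58],[-0.1,0,-0.2,0,2.58],[-0.1,0,-0.3,0,2.58],[-0.1,0,-0.4,0,2.58],[-0.1,0,-0.4,0,2.58],[-0.1,0,-0.4,0,2.58],[-0.1,0,-0.4,0,2.58],[-0.1,0,-0.4,0,2.58]]}}

```text
clock: 14.85
eef_pos: [527.5, 108.1, 82.9]
ee_rot: [2.196, 2.247, 0.0]
ft_force: [0.1, 0.1, -0.5]
finger_gap: 26.0
grip_force: 6.8
```

```bash
python3 q.py
```

```text
t 14.85 pos [527.5 108.1  82.9] F [ 0.11  0.14 -0.54] Tq [-0.056 -0.031 -0.019] grip 6.8 gap 25.96
('tile px x 348-377 y 234-264', 'deck front col', np.int32(364), 'tile rect', ((362.0, 248.5), (29.0, 28.0), 90.0))
```

The tile started sliding at about 16° and its front edge is now past the lip. I ease back to that slope.

Emit:
{"method": "play_rows", "body": {"commands": [[0,0,0.1,0,2.58],[0.1,0,0.2,0,2.58],[0.1,0,0.3,0,2.58],[0.1,0,0.3,0,2.58],[0.1,0,0.3,0,2.58],[0.1,0,0.3,0,2.58],[0.1,0,0.3,0,2.58],[0.1,0,0.3,0,2.58]]}}

```text
clock: 15.57
eef_pos: [527.5, 109.1, 79.9]
ee_rot: [2.196, 2.247, 0.0]
ft_force: [0.1, 0.6, -0.4]
finger_gap: 26.3
grip_force: 6.8
```

```bash
python3 q.py pics/top6.png; python3 -c "
import cv2
from plant import vision
a=cv2.imread('pics/top6.png')[180:300,270:470]; s=vision.read_camera('scene')[190:310,210:370,::-1]
import numpy as np
cv2.imwrite('pics/c6.png',np.vstack([cv2.resize(a,(480,288),interpolation=2),cv2.resize(s,(480,310),interpolation=2)]))"
```

```text
t 15.57 pos [527.5 109.1  79.9] F [ 0.11  0.64 -0.44] Tq [ 0.066 -0.145  0.079] grip 6.8 gap 26.28
('tile px x 348-377 y 234-264', 'deck front col', np.int32(364), 'tile rect', ((362.0, 248.5), (29.0, 28.0), 90.0))
```

View pics/c6.png

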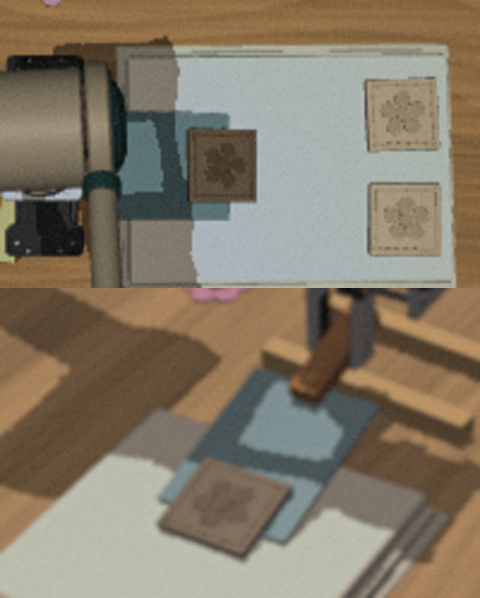

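The tile, at top-crop (222,165), is square with its front edge on the plaster, and its rear rests on the deck. I draw the board back at sliding slope.

Emit:
{"method": "play_rows", "body": {"commands": [[0,0,-0.2,0,2.58],[0.1,0,-0.3,0,2.58],[0.4,0,-0.3,0,2.58],[0.8,0,-0.3,0,2.58],[1.2,0,-0.3,0,2.58],[1.6,0,-0.3,0,2.58],[2.0,0,-0.3,0,2.58],[2.4,0,-0.3,0,2.58]]}}

```text
clock: 16.33
eef_pos: [526.9, 133.6, 82.9]
ee_rot: [2.195, 2.247, -0.0]
ft_force: [0.2, 0.0, -1.3]
finger_gap: 25.9
grip_force: 6.8
```

```bash
python3 q.py pics/top7.png
```

```text
t 16.33 pos [526.9 133.6  82.9] F [ 0.24  0.   -1.27] Tq [-0.132 -0.079 -0.003] grip 6.8 gap 25.89
('tile px x 347-377 y 234-264', 'deck front col', np.int32(355), 'tile rect', ((361.5, 248.5), (29.0, 29.0), 90.0))
```

The tile stayed put, so I keep drawing back.

Emit:
{"method": "play_rows", "body": {"commands": [[0.4,0,0,0,2.58],[0.8,0,0,0,2.58],[1.2,0,0,0,2.58],[1.6,0,0,0,2.58],[2.0,0,0,0,2.58],[2.5,0,0,0,2.58],[3.0,0,0,0,2.58],[3.5,0,0,0,2.58]]}}

```text
clock: 17.05
eef_pos: [526.1, 168.6, 82.9]
ee_rot: [2.196, 2.247, 0.0]
ft_force: [0.2, -0.1, -0.9]
finger_gap: 25.6
grip_force: 6.8
```

```bash
python3 q.py pics/top8.png; python3 sl.py
```

```text
t 17.05 pos [526.1 168.6  82.9] F [ 0.23 -0.07 -0.9 ] Tq [-0.139 -0.103  0.038] grip 6.8 gap 25.57
('tile px x 347-376 y 234-264', 'deck front col', np.int32(341), 'tile rect', ((361.0, 248.5), (29.0, 28.0), 90.0))
FL [280 254] [474.9   2.   25.3] 165.9
FR [304 263] [586.5 -68.1 110.3] 238.4
RL [311 208] [471.6 146.9  60.2] 20.9
RR [344 223] [582.5 111.6  85.3] 58.7
L len 149.1 slope 13.6
R len 181.5 slope -7.9
```

The board is clear of the tile: lip at col 341, tile rear at col 347. I tighten the grip, lift, and carry the board back over the bearers.

Emit:
{"method": "play_rows", "body": {"commands": [[0.1,0,0,0,2.3],[0.3,0,0,0,2.0],[0.5,0,0,0,2.0],[0.8,0,-0.7,0,2.0],[1.3,0.1,-1.6,0,2.0],[2.0,0.1,-2.5,0,2.0],[2.9,0.2,-3.0,0,2.0],[4.0,0.2,-3.0,0,2.0]]}}

```text
clock: 17.82
eef_pos: [528.8, 209.3, 115.0]
ee_rot: [2.195, 2.245, 0.006]
ft_force: [0.5, -0.5, -1.5]
finger_gap: 25.5
grip_force: 30.0
```

Emit:
{"method": "play_rows", "body": {"commands": [[1.2,0.1,0,0.01,2.0],[2.5,0.1,0,0.02,2.0],[3.9,0.2,0,0.035,2.0],[5.3,0.3,0,0.05,2.0],[6.7,0.4,0,0.065,2.0],[8.1,0.4,0,0.08,2.0],[9.1,0.5,0,0.089,2.0],[9.6,0.5,0,0.089,2.0]]}}

```text
clock: 18.48
eef_pos: [529.9, 306.3, 112.7]
ee_rot: [-2.292, -2.148, -0.001]
ft_force: [0.1, -0.3, -1.2]
finger_gap: 25.7
grip_force: 30.0
```

```bash
python3 q.py pics/top9.png
python3 - <<'E'
from h import *
go([530,305,67],-3.8)
im=vision.read_camera('scene'); cv2.imwrite('pics/scene9.png',im[:,:,::-1])
a=cv2.imread('pics/top9.png')[190:310,200:470]; s=im[120:360,180:420,::-1]
cv2.imwrite('pics/c9.png',np.vstack([cv2.resize(a,(600,267),interpolation=2),cv2.resize(s,(600,330),interpolation=2)]))
E
```

```text
t 18.48 pos [529.9 306.3 112.7] F [ 0.14 -0.29 -1.21] Tq [ 0.09  -0.123  0.015] grip 30.0 gap 25.66
('tile px x 347-376 y 234-264', 'deck front col', None, 'tile rect', ((361.0, 248.5), (29.0, 28.0), 90.0))
shift cm [-0.15  0.02  4.57] spin 0.002166394963147111 tool x,y heading 86.3 -3.7 tilt [ 0.     0.001 -1.   ] q [0.41 0.39 1.57 0.   1.18 0.47] t 18.53 F [ 0.85  0.63 -1.04] gap 25.9 pos [529.9 306.4 112.7]
```

View pics/c9.png

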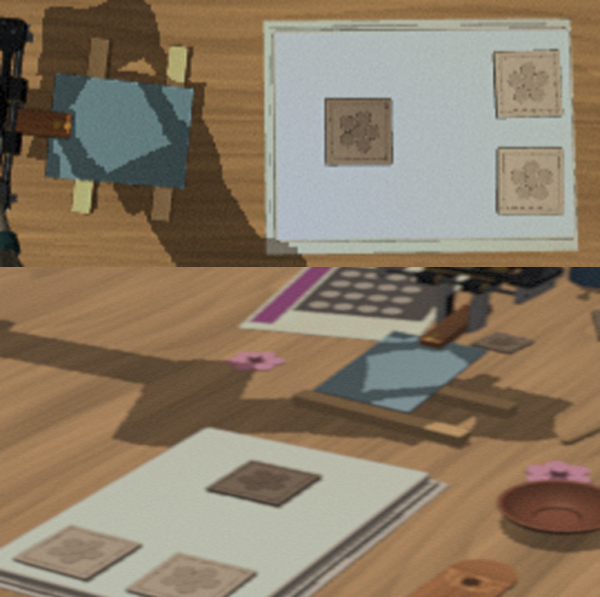

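The tile lies flat and square at top-crop (358,132), and the board is over the bearers, nose down. I lower the board and let it hinge flat.

Emit:
{"method": "play_rows", "body": {"commands": [[0,0,0.5,0,2.0],[0,0,1.3,0,2.0],[0,0,2.2,0,2.0],[0,0,3.0,0,2.0],[0,0,3.6,0,2.0],[0,0,3.9,0,2.3],[0,0,4.0,0,2.5],[0,0,4.0,0,2.58]]}}

```text
clock: 19.25
eef_pos: [529.9, 303.8, 72.6]
ee_rot: [2.294, 2.147, -0.001]
ft_force: [-0.7, -0.7, -0.9]
finger_gap: 26.1
grip_force: 6.8
```

Emit:
{"method": "play_rows", "body": {"commands": [[0,0,0.3,0,2.58],[0.1,0,0.6,0,2.58],[0.2,0,1.0,0,2.58],[0.4,0,1.4,0,2.58],[0.5,0,1.8,0,2.58],[0.6,0,2.2,0,2.58],[0.7,0,2.6,0,2.58],[0.7,0,2.8,0,2.58]]}}

```text
clock: 19.92
eef_pos: [530.2, 311.4, 44.1]
ee_rot: [-2.293, -2.147, 0.001]
ft_force: [0.5, 0.6, -0.5]
finger_gap: 25.7
grip_force: 6.8
```

Emit:
{"method": "play_rows", "body": {"commands": [[0.1,0,0.3,0,2.58],[0.2,0,0.6,0,2.58],[0.3,0,0.9,0,2.58],[0.3,0,1.2,0,2.58],[0.4,0,1.5,0,2.58],[0.4,0,1.8,0,2.58],[0.4,0,2.0,0,2.58],[0.4,0,2.0,0,2.58]]}}

```text
clock: 20.58
eef_pos: [530.5, 315.1, 24.4]
ee_rot: [-2.293, -2.147, 0.001]
ft_force: [0.5, -1.0, -0.7]
finger_gap: 25.8
grip_force: 6.8
```

```bash
python3 q.py pics/top10.png
```

```text
t 20.58 pos [530.5 315.1  24.4] F [ 0.51 -1.05 -0.71] Tq [-0.036 -0.117  0.017] grip 6.8 gap 25.77
('tile px x 347-376 y 234-264', 'deck front col', None, 'tile rect', ((361.0, 248.5), (29.0, 28.0), 90.0))
```

Emit:
{"method": "play_rows", "body": {"commands": [[0,0,0.15,0,2.58],[0,0,0.3,0,2.58],[0,0,0.35,0,2.58],[0,0,0.35,0,2.58],[0,0,0.35,0,2.7],[0,0,0.35,0,3.0],[0,0,0.35,0,4.0],[0,0,0.35,0,5.0]]}}

```text
clock: 21.3
eef_pos: [530.7, 315.1, 21.4]
ee_rot: [2.293, 2.147, -0.0]
ft_force: [0.3, 0.4, 1.1]
finger_gap: 39.9
grip_force: 0.0
```

Emit:
{"method": "play_rows", "body": {"commands": [[0,0,0,0,6],[0,0,0,0,6],[0,0,-1,0,6],[0,0,-3,0,6],[0,0,-6,0,6],[0,0,-9.5,0,6],[0,0,-13,0,6],[0,0,-15,0,6]]}}

```text
clock: 21.97
eef_pos: [532.3, 315.9, 176.5]
ee_rot: [2.292, 2.146, 0.01]
ft_force: [0.3, 0.9, -0.3]
finger_gap: 59.8
grip_force: 0.0
```

```bash
python3 q.py pics/top11.png
python3 - <<'E'
from h import *
im=vision.read_camera('scene')
a=cv2.imread('pics/top11.png')[190:310,180:470]; s=im[120:360,180:420,::-1]
cv2.imwrite('pics/c11.png',np.vstack([cv2.resize(a,(600,248),interpolation=2),cv2.resize(s,(600,350),interpolation=2)]))
E
```

```text
t 21.97 pos [532.3 315.9 176.5] F [ 0.27  0.92 -0.25] Tq [-0.047 -0.077 -0.022] grip 0.0 gap 59.75
('tile px x 347-376 y 234-264', 'deck front col', None, 'tile rect', ((361.0, 248.5), (29.0, 28.0), 90.0))
```

View pics/c11.png

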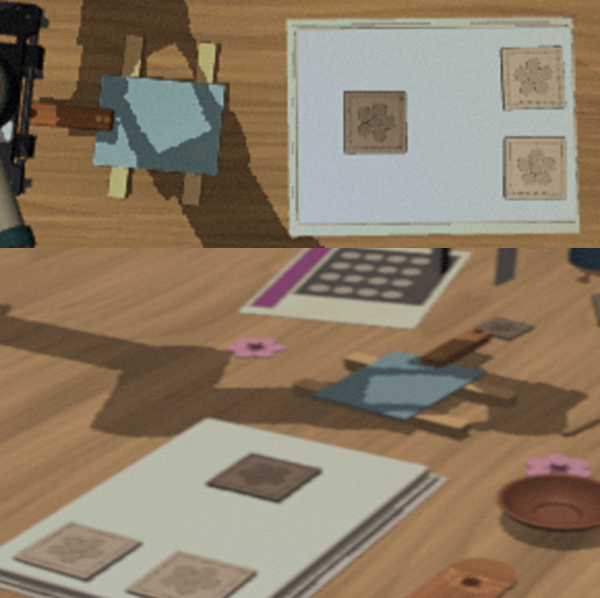

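The board lies flat on the bearers at top-crop (160,125). The tile lies square on the free half at (375,122), and the gripper is clear of everything. Handing in.

```bash
python3 -c "
from plant import env
print(env.sign_off())"
```

```text
the job is handed in; nothing more can be done
None
```

The tile lies flat on the free half of the bat, square with and clear of the two drying tiles; the empty board is back flat on its bearers, nothing else was moved, and I handed the job in at about 22 s (the board pressed the plaster with roughly 6 N for about a second at first contact).

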